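Third hand at the preload fixture

ROBOT

A 6-joint arm with a two-finger parallel gripper is mounted at the origin on the work surface. World frame = base frame: x ahead of the robot, y to its left, z up, the work surface at z = 0. Lengths are in m, angles in rad, forces in N, time in s.
With the tool pointing down it reaches from about 0.3 to 0.775 m from the base axis. Payload 14.6 kg.
Tool frame: the origin (TCP) lies midway between the tips of the shut fingers; the grasp point (between the pads) lies 19 mm behind it; z points along the fingers, y is the line along which they close (so a half turn about z gives the same grasp; the last joint's range is limited). The gripper opens to 85 mm and grips with 20 to 120 N. Pads are 22 mm wide; open, the fingers measure 114 mm over their backs; the gripper's body (76 mm by 85 mm) begins 54 mm behind the grasp point. The pads swing forward as they close: fully open they stand 13 mm farther back than shut.
Start: joints at [-1.339, 0.3, 1.521, -0, 1.321, -0.067], TCP at [0.162, -0.526, 0.206] pointing down, gripper open.
Joint ranges: [-3.03, 3.03], [-0.79, 2.21], [0.23, 2.52], [-1.04, 4.18], [0, 3.07], [-2.55, 2.55]. Speed limits (rad/s): [2.22, 2.22, 2.57, 3.14, 3.14, 3.14].

INTERFACE

Orientations are given as a rotation vector (axis times angle).
In Python, from workcell import manip gives the robot as it stands.
- The arm moves only by the tool apply_moves, never from a script. Its argument "steps" is one flat list of numbers, 7 for each row, row after row: the shift along the tool's x, y, z in units of 25 mm (1.0 is 25 mm), then the turn, a rotation vector about the tool's x, y, z in units of 5 degrees (1.0 is 5 degrees), then the closure, from -1 (fully open) to 1 (shut). A call has 1 to 10 rows; each row is the pose to reach, as a shift and turn from the pose commanded when the call began, along the tool's axes at that moment; what a row does not reach only later rows make up. A row lasts 1/10 s, in which the tool goes at most 50 mm and 8.59 degrees, less where a joint would pass 70% of its speed; a pose out of reach is approached as far as the arm can. A call with a gripper value outside its range is refused whole. The fingers move at their own pace and stop on an object; the grip force is fixed at half the most. Time passes only in rows, so rows that repeat a pose let the fingers close. It gives the time, the measured TCP pose, the force, the opening and the grip force at its end, in the units of the state.
- manip.get_obs(): the state, without advancing time (a new reading comes with each control period).
- manip.capture(name): name is "scene" or "side" or "wrist"; returns the picture (384x512x3 uint8, red, green, blue); there is no depth.
- manip.get_calibration(name): a dict with "fx", "fy", "cx", "cy" (pixels), "rvec" (rotation vector, rad) and "tvec" (3), from world to camera coordinates, as OpenCV has them. Camera axes: x right, y down, z forward; pixel columns grow to the right and rows downward; lengths in m; the calibration is good to about 2 mm. A picture is of the moment at which its call begins: read the wrist's pose just before it. get_calibration takes no time and is no camera call; for the wrist camera it gives the pose at the moment of the call.
- manip.finish_job(): hands the job in; it is judged then, once.
The state is a dict: "t": time; "joints": joint angles; "qd": joint speeds; "joint_torque": joint torques, N m; "eef_pos": TCP position; "tcp_rot": TCP orientation; "contact_force": force on the tool from outside, world axes, zero at the start; "ft_torque": the same for the moment, N m; "opening": opening from 0.0 (shut) to 1.0 (fully open); "finger_force": force on a finger pad.
Only numpy, scipy, OpenCV 4.12 (cv2) and the standard library are available. Lean on these libraries where they do the work, as an engineer would, in place of code of your own. Each camera call takes 0.05 s, during which the arm holds its last target. There are 200 camera calls.

TASK

Swing the lamp arm out to the left until its head is well clear of the fixture's base plate, then fetch the orange block, lay it flat on the base plate between the two white lines, end-on and square to the sprung stop plate, and push it against the stop until the yellow pointer stands in the green zone. Finish while still holding it there with that steady push, so that I can drive the screws through the plate into it; never push the stop to the end of its travel, and leave everything else on the bench where it is.

Things in the scene. Friction and masses are not known exactly. Their poses are not given: they have to be found in the camera images.
- fixture: preload fixture: dark steel base plate 260 (x) x 220 (y) x 12 mm. Origin: centre of its underside, on the bench; z up, x = pushing direction towards the stop (away from the robot, turned up to 0.3 rad). Two white lines along x at y = -23 and +23 mm mark the lane; free room from x = -130 to 40 mm. Blue spring block at x = 105 mm, 54 mm high. Coloured strip under pointer at y = 71 to 97 mm.
- stop (a joint): travel of the sprung stop plate along the fixture's +x, m: 0 at rest, grows as pushed, end of travel 0.030. The spring pushes back 0.8 N per mm (no preload) and returns the plate and a released block. Yellow pointer: white zone 0 to 0.008, green 0.008 to 0.018 (6.4 to 14.4 N), red beyond.
- stop_plate: aluminium stop plate 8 (x) x 80 (y) x 40 mm with a yellow pointer, moves with joint stop; axes as the fixture's. Origin: on its pushed face, at the top face of the base plate, on the lane's centre line; at rest 40 mm in +x from the fixture's origin. The plate stands 2 to 42 mm above the base plate.
- stop_face (a point): centre of the stop plate's pushed face, 22 mm above the base plate
- lamp_arm (a joint): swing of the lamp arm about its upright post, rad: 0 = over the fixture, grows clockwise seen from above, that is the head travels round the robot's side towards the left (+y); end stop at 1.6. Stiff hinge (0.25 N m, about 1 N at the knob, a little more when moved fast); it stays where it is left.
- lamp_knob (a point): middle of the grip knob on top of the lamp head: upright round black peg, 16 mm diameter, 46 mm tall, from 179 to 225 mm above the bench, this point at 205 mm. It stands at the centre of the white lamp head (disc 110 mm diameter, 157 to 179 mm above the bench), 280 mm from the hinge axis; a 16 mm tube at 167 mm height joins head and hinge.
- lamp_hinge (a point): point on the upright hinge axis of the lamp arm, at the height of the knob point (205 mm); the post below has a 120 mm round foot, and its hinge cap reaches 184 mm
- orange_block: loose orange tool-rack block, 70 (x) x 40 (y) x 45 (z) mm, about 0.33 kg, three dark holes on top along its long x axis; both ends alike. Origin: centre of its underside. Starts flat on the bench to the right. Grip it across its 40 mm width.
- silver_block: loose aluminium block of the same shape and size as the orange one, also lying to the right (the two may have changed places); to be left alone. Origin: centre of its underside.
- jar: small black jar with a green cap, 50 mm diameter, 85 mm tall, beyond the fixture; leave alone. Origin: centre of its underside.
- red_bin: open red bin 110 x 100 x 60 mm, far right; leave alone. Origin: centre of its underside.
- brush: yellow-handled brush lying on the left; leave alone.
- screwdriver: red-handled screwdriver lying on the far right; leave alone.

How it is judged:
By the outcome, as a careful person would: the job done as asked, in the order asked, and still so for the second after the job is handed in, while the arm keeps its last pose, push and grip.
It also fails if it takes over 67 s, if anything falls off the work surface, if the arm or the gripper's body presses on something with over 40 N, if the wrist force passes 120 N, or if a joint passes its speed limit or range.

## Working session

There is one attempt and no reset: what is moved stays moved. The work goes in short steps, Python scripts to look and compute and a tool call to move; the robot and the scene stay as the last step left them, time stands still between calls to the robot, and variables do not carry over. Pictures are saved under pics/ and viewed, at most 13 in all, crops included, and the job is handed in when it is done.

Besides the shell and the picture viewer there is one more tool, called after ">>>" as a command line: name --argument value ..., lists and objects as JSON in quotes. apply_moves: Moves the arm, as the interface text tells. Its arguments: {"type":"object","properties":{"steps":{"type":"array","items":{"type":"number"}}},"required":["steps"]}

```bash
mkdir -p pics; ls; cat > h.py <<'E'
import numpy as np, cv2
from scipy.spatial.transform import Rotation as R
from workcell import manip
def cal(n):
    c=manip.get_calibration(n); return c, R.from_rotvec(c["rvec"]).as_matrix(), np.array(c["tvec"])
def ray(c,u,v):
    C,Rm,t=c; d=Rm.T@np.array([(u-C["cx"])/C["fx"],(v-C["cy"])/C["fy"],1]); return -Rm.T@t,d
def onz(c,u,v,z):
    o,d=ray(c,u,v); return o+d*(z-o[2])/d[2]
def proj(c,p):
    C,Rm,t=c; q=Rm@np.array(p)+t; return np.array([C["fx"]*q[0]/q[2]+C["cx"],C["fy"]*q[1]/q[2]+C["cy"]])
def save(n,f):
    im=manip.capture(n); cv2.imwrite(f,im[:,:,::-1]); return im
E
python3 - <<'E'
from h import *
a=save("scene","pics/scene0.png");b=save("side","pics/side0.png")
cv2.imwrite("pics/scene0b.png",cv2.resize(a[:,:,::-1],(800,600)))
cv2.imwrite("pics/side0b.png",cv2.resize(b[:,:,::-1],(800,600)))
for n in("scene","side"):
    c=cal(n);print(n,c[0]["fx"],-c[1].T@c[2],c[1][2])
print(manip.get_obs())
E
```

```text
pics
scene 409.01639705528277 [1.4185665  0.21375793 0.8721674 ] [-0.7198924  -0.21620003 -0.65955476]
side 430.6966388098126 [-0.20500298  0.97650951  0.89437984] [ 0.53097029 -0.68736709 -0.49557748]
{'t': 0.1, 'joints': array([-1.33862347e+00,  3.00387650e-01,  1.52152020e+00, -1.75107259e-06,
        1.32068658e+00, -6.65786634e-02]), 'qd': array([-0.00016033, -0.00318154, -0.00129478,  0.00057589, -0.0002332 ,
       -0.00048447]), 'joint_torque': array([-3.50386144e-04, -5.44376457e+01, -3.62371051e+01, -1.00110080e-04,
        2.99074120e-03,  2.40528152e-05]), 'eef_pos': array([ 0.16183456, -0.52540925,  0.20599285]), 'tcp_rot': array([-3.10562122e+00, -4.67386688e-01,  1.32753096e-04]), 'contact_force': array([ 0.82993166, -0.39590024,  0.09059916]), 'ft_torque': array([ 0.03659505, -0.02275814, -0.03386699]), 'finger_force': 0.0, 'opening': 1.0063156643956472}
```

View pics/scene0b.png

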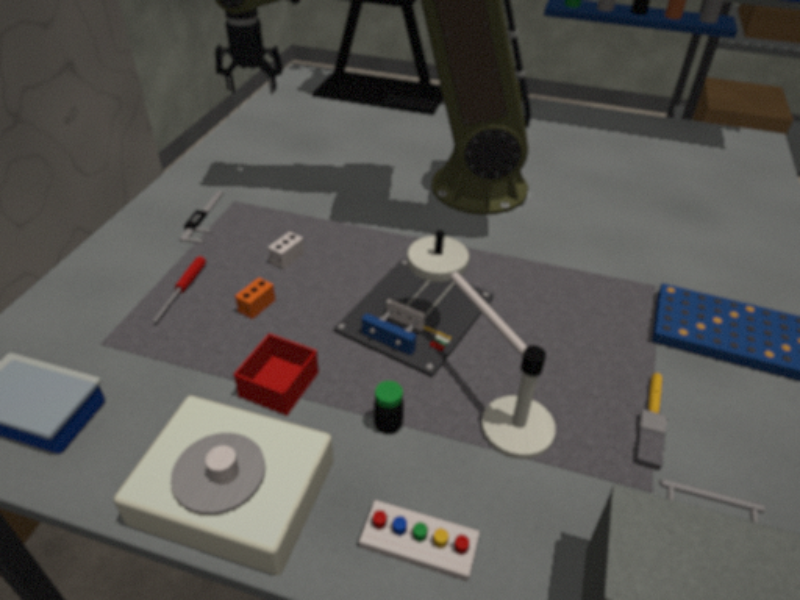

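View pics/side0b.png

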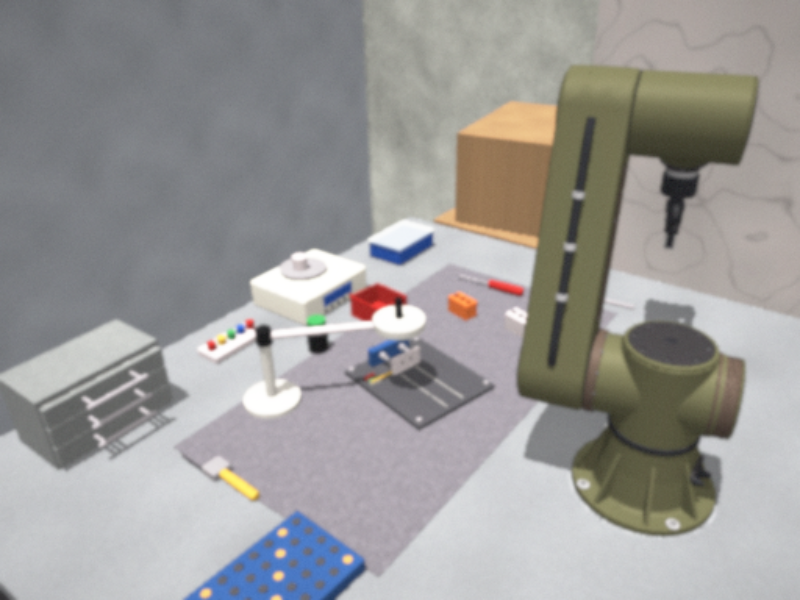

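The scene view (800x600) shows the lamp knob at about (439,240), hinge cap (534,356), orange block (255,296), silver block (286,247), and plate corners (338,327), (432,373), (490,295). The side view shows the knob at (398,308), cap (264,335), orange block (462,305), and plate corners (350,370), (418,424), (491,384).

```bash
cat >> h.py <<'E'
def tri(c1,p1,c2,p2):
    o1,d1=ray(c1,*p1);o2,d2=ray(c2,*p2)
    s=np.linalg.lstsq(np.c_[d1,-d2],o2-o1,rcond=None)[0]
    a=o1+d1*s[0];b=o2+d2*s[1];return (a+b)/2,np.linalg.norm(a-b)
E
python3 - <<'E'
from h import *
np.set_printoptions(precision=4,suppress=True)
k=1/1.5625
cs,cd=cal("scene"),cal("side")
A=cv2.imread("pics/scene0.png");B=cv2.imread("pics/side0.png")
def dark(im,x0,y0,x1,y1,th=70):
    m=(im[y0:y1,x0:x1].max(2)<th).astype(np.uint8)
    ys,xs=np.nonzero(m);return xs.mean()+x0,ys.mean()+y0,xs.min()+x0,xs.max()+x0,ys.min()+y0,ys.max()+y0
ka=dark(A,274,142,290,166);kb=dark(B,246,186,264,206)
print(ka,kb)
print("knob mid",tri(cs,ka[:2],cd,kb[:2]))
ha=dark(A,326,218,354,242);hb=dark(B,160,206,178,226)
print(ha,hb,"cap",tri(cs,ha[:2],cd,hb[:2]))
# plate corners at z=.012
for n,c,P in(("scene",cs,[(338,327),(432,373),(492,295)]),("side",cd,[(347,369),(419,425),(493,384)])):
    for p in P: print(n,p,onz(c,p[0]*k,p[1]*k,.012))
def hsv(im,lo,hi): 
    m=cv2.inRange(cv2.cvtColor(im,cv2.COLOR_BGR2HSV),lo,hi)
    n,l,s,ce=cv2.connectedComponentsWithStats(m);i=1+s[1:,4].argmax();return ce[i],s[i],(l==i)
for n,im,c in(("scene",A,cs),("side",B,cd)):
    ce,s,m=hsv(im,(5,150,60),(18,255,255));print(n,ce,s);
    print(" orange z=.03",onz(c,*ce,.028))
cv2.imwrite("pics/z.png",np.hstack([cv2.resize(A[140:260,140:340],(800,480),interpolation=3)]))
cv2.imwrite("pics/z2.png",cv2.resize(B[170:290,200:350],(750,600),interpolation=3))
E
```

```text
(np.float64(281.3885714285714), np.float64(148.41142857142856), np.int64(274), np.int64(289), np.int64(142), np.int64(161)) (np.float64(254.8125), np.float64(195.1875), np.int64(254), np.int64(256), np.int64(191), np.int64(201))
knob mid (array([0.5233, 0.0228, 0.216 ]), np.float64(0.00997749590694041))
(np.float64(340.80071174377224), np.float64(230.98932384341637), np.int64(333), np.int64(349), np.int64(221), np.int64(241)) (np.float64(168.22222222222223), np.float64(214.88888888888889), np.int64(165), np.int64(172), np.int64(209), np.int64(220)) cap (array([0.7255, 0.2209, 0.1663]), np.float64(9.95552530271012e-05))
scene (338, 327) [ 0.6047 -0.1482  0.012 ]
scene (432, 373) [0.6612 0.055  0.012 ]
scene (492, 295) [0.4164 0.1157 0.012 ]
side (347, 369) [0.6588 0.0489 0.012 ]
side (419, 425) [0.4117 0.114  0.012 ]
side (493, 384) [ 0.3598 -0.0926  0.012 ]
scene [163.0122 190.129 ] [151 178  25  25 411]
 orange z=.03 [ 0.5933 -0.3291  0.028 ]
side [295.6597 195.4764] [288 188  17  16 191]
 orange z=.03 [ 0.5856 -0.324   0.028 ]
```

View pics/z.png

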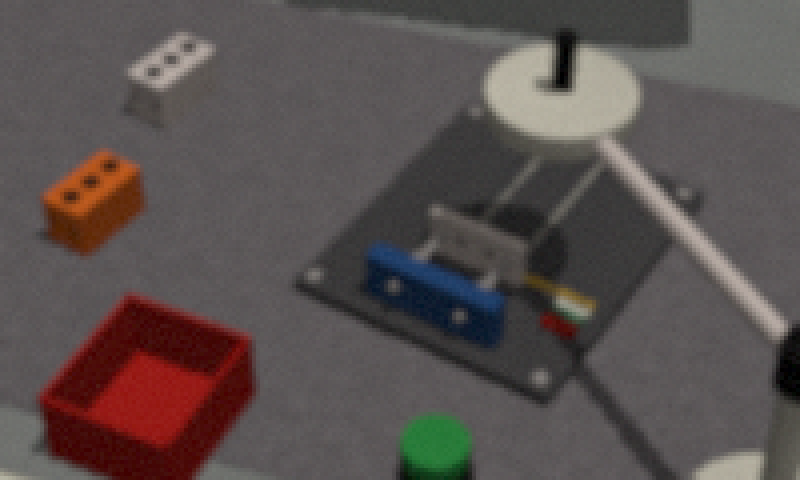

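The zoom (4x, offset 140,140) shows the knob running from (566,30) to (562,88), the head disc centred at about (562,92), and orange block holes at (70,197), (90,181) and (110,165). Next I'll work out the knob, hinge and block poses, and the shift to get above the knob.

```bash
cat >> h.py <<'E'
np.set_printoptions(precision=4,suppress=True)
def rel(target,yawx):
    """shift (25mm units) & turn (5deg units) in tool axes from present measured pose, tool-down with tool x at yawx"""
    o=manip.get_obs(); T=R.from_rotvec(o["tcp_rot"])
    Rt=R.from_matrix(np.array([[np.cos(yawx),np.sin(yawx),0],[np.sin(yawx),-np.cos(yawx),0],[0,0,-1]]).T.T)
    return T.inv().apply(np.array(target)-o["eef_pos"])/.025,(T.inv()*Rt).as_rotvec()/np.radians(5)
E
python3 - <<'E'
from h import *
cs,cd=cal("scene"),cal("side")
g=lambda x,y:(x/4+140-.4,y/4+140-.4)
print("knob top",onz(cs,*g(566,32),.225),"bot",onz(cs,*g(562,88),.179),"disc",onz(cs,*g(562,92),.179))
print("side knob",onz(cd,254.8,196.5,.203))
print("knob tri",tri(cs,g(564,60),cd,(254.8,196.8)))
h=[onz(cs,*g(*p),.045) for p in((70,197),(90,181),(110,165))]
print("holes",h,np.arctan2(*(h[2]-h[0])[1::-1]),np.linalg.norm(h[2]-h[0]))
# top face corners
t=[onz(cs,*g(*p),.045) for p in((45,200),(105,151),(143,180),(82,222))]
print("top",t)
print("plate lines",[onz(cs,*g(*p),.012) for p in((490,218),(537,160),(532,245),(600,166))])
print("stop top corners",[onz(cs,*g(*p),.054) for p in((432,206),(527,244))])
print("screw-ish",[onz(cs,*g(*p),.012) for p in((313,274),(540,377),(683,192),(475,111))])
print(rel([.52,.02,.27],.785))
E
```

```text
knob top [0.5263 0.0193 0.225 ] bot [0.5286 0.02   0.179 ] disc [0.533  0.0211 0.179 ]
side knob [0.5303 0.0195 0.203 ]
knob tri (array([0.5292, 0.0204, 0.2032]), np.float64(0.0010915781633196223))
holes [array([ 0.6104, -0.3379,  0.045 ]), array([ 0.5887, -0.3321,  0.045 ]), array([ 0.5665, -0.3263,  0.045 ])] 2.8839693999348914 0.0453750652729508
top [array([ 0.6195, -0.3541,  0.045 ]), array([ 0.5523, -0.3378,  0.045 ]), array([ 0.5745, -0.2942,  0.045 ]), array([ 0.633, -0.316,  0.045])]
plate lines [array([ 0.495 , -0.0372,  0.012 ]), array([ 0.4146, -0.0212,  0.012 ]), array([0.5145, 0.0025, 0.012 ]), array([0.4053, 0.0296, 0.012 ])]
stop top corners [array([ 0.5412, -0.0703,  0.054 ]), array([0.5587, 0.009 , 0.054 ])]
screw-ish [array([ 0.5985, -0.1457,  0.012 ]), array([0.6451, 0.045 , 0.012 ]), array([0.4153, 0.1007, 0.012 ]), array([ 0.3691, -0.0885,  0.012 ])]
(array([ 20.1133, -16.6358,  -2.5424]), array([-0.011 , -0.0035, -5.572 ]))
```

View pics/z2.png

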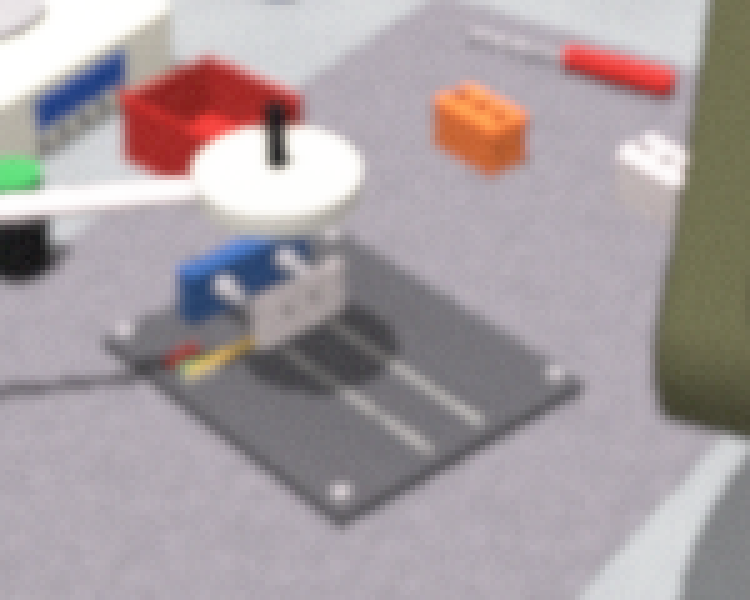

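The side zoom agrees: the knob peg stands at the disc centre and both lane lines and the stop are visible. Knob (0.529, 0.020) to hinge (0.726, 0.221) comes to 0.281 m, against 0.280 given. Moving above the knob.

>>> apply_moves --steps '[1, -1, -2.5, 0, 0, -1, -1, 20.45, -16.53, -2.6, 0, 0, -5.57, -1, 20.45, -16.53, -2.6, 0, 0, -5.57, -1, 20.45, -16.53, -2.6, 0, 0, -5.57, -1, 20.45, -16.53, -2.6, 0, 0, -5.57, -1, 20.45, -16.53, -2.6, 0, 0, -5.57, -1, 20.45, -16.53, -2.6, 0, 0, -5.57, -1, 20.45, -16.53, -2.6, 0, 0, -5.57, -1, 20.45, -16.53, -2.6, 0, 0, -5.57, -1, 20.45, -16.53, -2.6, 0, 0, -5.57, -1]'

```text
t: 1.1
eef_pos: [0.4267, -0.1297, 0.2653]
tcp_rot: [2.903, 1.201, 0.0]
contact_force: [-0.6, -0.5, -0.1]
opening: 0.999
finger_force: 0.0
```

```bash
python3 - <<'E'
from h import *
print(rel([.529,.020,.27],.785), manip.get_obs()["eef_pos"],manip.get_obs()["qd"])
E
```

```text
(array([ 7.1292, -1.3441, -0.1861]), array([ 0.0013, -0.0004, -0.0018])) [ 0.4267 -0.1297  0.2653] [ 1.1207  0.2898 -0.3301  0.0003  0.037   1.1155]
```

>>> apply_moves --steps '[2, -0.4, 0, 0, 0, 0, -1, 4, -0.8, 0, 0, 0, 0, -1, 5, -1, 0, 0, 0, 0, -1, 5, -1, 0, 0, 0, 0, -1, 5, -1, 0, 0, 0, 0, -1]'

```text
t: 1.6
eef_pos: [0.4966, -0.0255, 0.2648]
tcp_rot: [-2.902, -1.203, 0.001]
contact_force: [0.1, 0.0, 0.3]
opening: 0.998
finger_force: 0.0
```

```bash
python3 - <<'E'
from h import *
im=save("wrist","pics/w1.png"); c=cal("wrist")
print(rel([.529,.020,.25],.785), manip.get_obs()["eef_pos"],manip.get_obs()["t"])
print(proj(c,[.529,.020,.225]),proj(c,[.529,.020,.179]),proj(c,manip.get_obs()["eef_pos"]))
E
```

```text
(array([ 2.2255, -0.3827,  0.599 ]), array([-0.0051,  0.0058, -0.0015])) [ 0.4964 -0.0261  0.265 ] 1.65
[238.9191 125.2458] [241.3314 118.6514] [253.8089 229.8721]
```

View pics/w1.png

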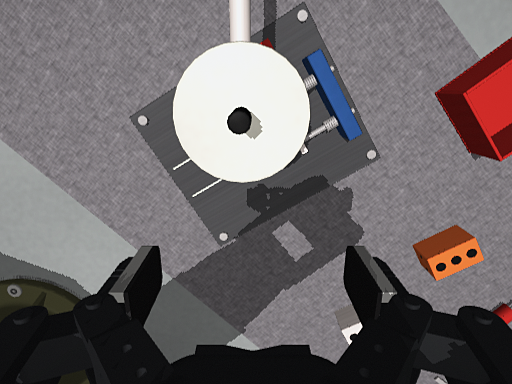

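The wrist view shows the knob at (240,121), within 2 px of the projected (239,124), with the lamp tube running up the picture along tool +x. The plate screws are at (143,120), (303,15), (372,155) and (223,237), and the orange block is at (450,250). Next I'll go down around the knob and cage it.

>>> apply_moves --steps '[1.2, -0.2, 0, 0, 0, 0, -1, 2.23, -0.38, 0.2, 0, 0, 0, -1, 2.23, -0.38, 1.2, 0, 0, 0, -1, 2.23, -0.38, 2.2, 0, 0, 0, -0.5, 2.23, -0.38, 3.1, 0, 0, 0, 0, 2.23, -0.38, 3.1, 0, 0, 0, 0.4, 2.23, -0.38, 3.1, 0, 0, 0, 0.4, 2.23, -0.38, 3.1, 0, 0, 0, 0.4]'

```text
t: 2.45
eef_pos: [0.53, 0.0199, 0.1894]
tcp_rot: [2.902, 1.2, 0.003]
contact_force: [0.2, -0.5, 0.4]
opening: 0.302
finger_force: 0.0
```

```bash
python3 - <<'E'
from h import *
o=manip.get_obs();p0=o["eef_pos"];print(p0,o["qd"],o["opening"],o["contact_force"])
T=R.from_rotvec(o["tcp_rot"])
hg=np.array([.7255,.2209]);k=np.array([.529,.020]);r=k-hg
for d in range(4,81,4):
    a=np.radians(-d);p=hg+np.array([[np.cos(a),-np.sin(a)],[np.sin(a),np.cos(a)]])@r
    s=T.inv().apply([*(p-p0[:2]),0])/.025;print(d,p,s[:2].round(2))
E
```

```text
[0.53   0.0199 0.1894] [ 0.0061 -0.0004 -0.0004 -0.     -0.0044  0.0017] 0.3024332454879895 [ 0.1962 -0.4873  0.3559]
4 [0.5155 0.0342] [-0.01 -0.81]
8 [0.503  0.0493] [ 0.07 -1.6 ]
12 [0.4915 0.0652] [ 0.19 -2.37]
16 [0.4812 0.0819] [ 0.37 -3.13]
20 [0.4721 0.0993] [ 0.61 -3.88]
24 [0.4643 0.1173] [ 0.89 -4.61]
28 [0.4577 0.1358] [ 1.23 -5.32]
32 [0.4524 0.1547] [ 1.61 -6.01]
36 [0.4484 0.1739] [ 2.04 -6.66]
40 [0.4458 0.1933] [ 2.52 -7.29]
44 [0.4446 0.2129] [ 3.03 -7.88]
48 [0.4447 0.2325] [ 3.59 -8.43]
52 [0.4462 0.2521] [ 4.19 -8.94]
56 [0.4491 0.2715] [ 4.82 -9.41]
60 [0.4533 0.2906] [ 5.48 -9.83]
64 [0.4588 0.3094] [  6.16 -10.21]
68 [0.4656 0.3278] [  6.88 -10.54]
72 [0.4737 0.3457] [  7.61 -10.82]
76 [0.483 0.363] [  8.36 -11.04]
80 [0.4935 0.3795] [  9.13 -11.21]
```

>>> apply_moves --steps '[0, -0.81, 0, 0, 0, 0.5, 0.4, 0.07, -1.6, 0, 0, 0, 1.0, 0.4, 0.19, -2.37, 0, 0, 0, 1.5, 0.4, 0.37, -3.13, 0, 0, 0, 2.0, 0.4, 0.61, -3.88, 0, 0, 0, 2.5, 0.4, 0.89, -4.61, 0, 0, 0, 3.0, 0.4, 1.23, -5.32, 0, 0, 0, 3.5, 0.4, 1.61, -6.01, 0, 0, 0, 4.0, 0.4, 2.04, -6.66, 0, 0, 0, 4.5, 0.4, 2.52, -7.29, 0, 0, 0, 5.0, 0.4]'

```text
t: 3.45
eef_pos: [0.4454, 0.1944, 0.1892]
tcp_rot: [3.095, 0.541, 0.003]
contact_force: [0.0, -2.8, 0.1]
opening: 0.301
finger_force: 0.9
```

>>> apply_moves --steps '[0, 0, 0, 0, 0, 0, 0.4]'

```text
t: 3.55
eef_pos: [0.4453, 0.1953, 0.189]
tcp_rot: [-3.093, -0.546, -0.003]
contact_force: [-0.4, -0.1, 0.7]
opening: 0.303
finger_force: 0.0
```

```bash
python3 - <<'E'
from h import *
save("wrist","pics/w2.png")
o=manip.get_obs();p0=o["eef_pos"];print(p0,o["opening"],o["contact_force"],o["joints"])
T=R.from_rotvec(o["tcp_rot"])
hg=np.array([.7255,.2209]);k=np.array([.529,.020]);r=k-hg
for d in range(44,85,4):
    a=np.radians(-d);p=hg+np.array([[np.cos(a),-np.sin(a)],[np.sin(a),np.cos(a)]])@r
    s=T.inv().apply([*(p-p0[:2]),0])/.025;print(d,p,s[:2].round(2))
E
```

```text
[0.4455 0.1944 0.1888] 0.30253390840520317 [ 0.1746 -0.2935 -0.4871] [ 0.336   0.1724  1.7212 -0.      1.2463  1.5562]
44 [0.4446 0.2129] [ 0.22 -0.71]
48 [0.4447 0.2325] [ 0.5  -1.44]
52 [0.4462 0.2521] [ 0.82 -2.16]
56 [0.4491 0.2715] [ 1.19 -2.85]
60 [0.4533 0.2906] [ 1.62 -3.51]
64 [0.4588 0.3094] [ 2.08 -4.14]
68 [0.4656 0.3278] [ 2.59 -4.74]
72 [0.4737 0.3457] [ 3.14 -5.3 ]
76 [0.483 0.363] [ 3.73 -5.82]
80 [0.4935 0.3795] [ 4.35 -6.3 ]
84 [0.5052 0.3953] [ 5.   -6.73]
```

View pics/w2.png

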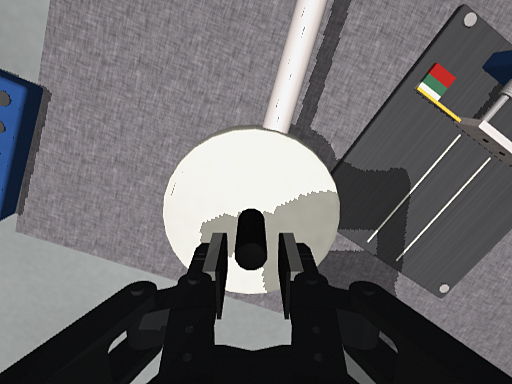

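The wrist view shows the knob at (250,240), still caged between the fingers, with the head moving off the plate. I'll carry on along the arc.

>>> apply_moves --steps '[0.22, -0.71, 0, 0, 0, 0.5, 0.4, 0.5, -1.44, 0, 0, 0, 1.0, 0.4, 0.82, -2.16, 0, 0, 0, 1.5, 0.4, 1.19, -2.85, 0, 0, 0, 2.0, 0.4, 1.62, -3.51, 0, 0, 0, 2.5, 0.4, 2.08, -4.14, 0, 0, 0, 3.0, 0.4, 2.59, -4.74, 0, 0, 0, 3.5, 0.4, 3.14, -5.3, 0, 0, 0, 4.0, 0.4, 3.5, -5.65, 0, 0, 0, 4.5, 0.4, 3.73, -5.82, 0, 0, 0, 4.5, 0.4]'

```text
t: 4.6
eef_pos: [0.484, 0.3623, 0.1882]
tcp_rot: [-3.141, 0.069, -0.001]
contact_force: [-0.5, -2.0, 0.9]
opening: 0.302
finger_force: 0.5
```

>>> apply_moves --steps '[0, 0, 0, 0, 0, 0, 0, 0, 0, 0, 0, 0, 0, -0.6, 0, 0, 0, 0, 0, 0, -1, 0, 0, -1, 0, 0, 0, -1, 0, 0, -2, 0, 0, 0, -1, 0, 0, -3, 0, 0, 0, -1, 0, 0, -4, 0, 0, 0, -1, 0, 0, -4, 0, 0, 0, -1]'

```text
t: 5.4
eef_pos: [0.4838, 0.3625, 0.2918]
tcp_rot: [-3.137, 0.069, -0.008]
contact_force: [0.2, 0.4, -0.5]
opening: 1.0
finger_force: 0.0
```

```bash
python3 - <<'E'
from h import *
o=manip.get_obs();print(o["t"],o["eef_pos"],o["joints"])
A=save("scene","pics/s1.png");B=save("side","pics/d1.png")
cv2.imwrite("pics/two.png",np.vstack([cv2.resize(A[120:260,100:400,::-1],(640,299),interpolation=3),cv2.resize(B[150:290,100:400,::-1],(640,299),interpolation=3)]))
# target over orange-ish, view standoff
print(rel([.56,-.22,.28],-.25))
E
```

```text
5.4 [0.4838 0.3625 0.2918] [0.5825 0.3761 1.2249 0.     1.5346 2.1972]
(array([ 4.0943, 23.1297,  0.309 ]), array([-0.0047, -0.0048,  2.361 ]))
```

View pics/two.png

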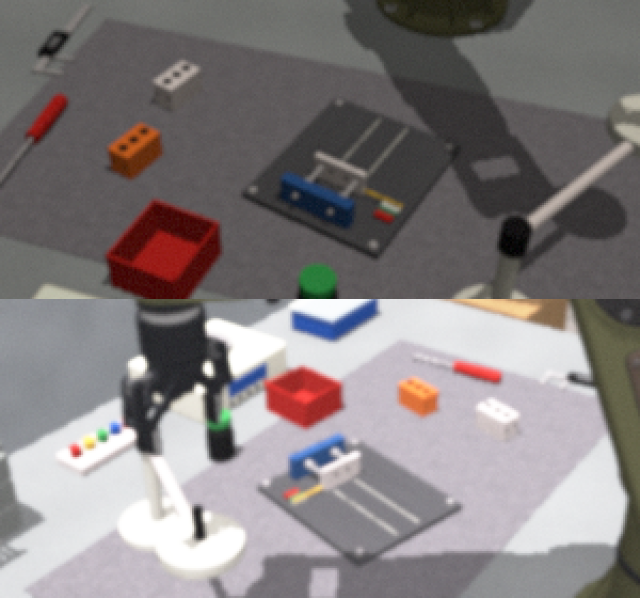

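Both views show the lamp head swung to about (635,115) in the top half, well clear of the plate, with everything else where it was. Next I'll move over the plate to measure it.

>>> apply_moves --steps '[-1, 15.4, -0.4, 0, 0, 2.4, -1, -1, 15.4, -0.4, 0, 0, 2.4, -1, -1, 15.4, -0.4, 0, 0, 2.4, -1, -1, 15.4, -0.4, 0, 0, 2.4, -1, -1, 15.4, -0.4, 0, 0, 2.4, -1, -1, 15.4, -0.4, 0, 0, 2.4, -1, -1, 15.4, -0.4, 0, 0, 2.4, -1, -1, 15.4, -0.4, 0, 0, 2.4, -1, -1, 15.4, -0.4, 0, 0, 2.4, -1, -1, 15.4, -0.4, 0, 0, 2.4, -1]'

```text
t: 6.5
eef_pos: [0.4408, -0.0214, 0.297]
tcp_rot: [-3.116, 0.4, 0.002]
contact_force: [-1.1, -0.2, 0.5]
opening: 0.996
finger_force: 0.0
```

>>> apply_moves --steps '[0, 0, 0, 0, 0, 0, -1, 0, 0, 0, 0, 0, 0, -1]'

```text
t: 6.7
eef_pos: [0.4412, -0.0201, 0.2974]
tcp_rot: [-3.117, 0.395, 0.001]
contact_force: [-0.1, 0.6, -0.3]
opening: 0.998
finger_force: 0.0
```

```bash
python3 - <<'E'
from h import *
import pickle
c=cal("wrist"); im=save("wrist","pics/w3.png"); o=manip.get_obs(); print(o["t"],o["eef_pos"],o["tcp_rot"])
pickle.dump(c,open("c3.pkl","wb"))
# white screws
m=cv2.inRange(cv2.cvtColor(im,cv2.COLOR_RGB2HSV),(0,0,150),(179,60,255))
n,l,s,ce=cv2.connectedComponentsWithStats(m)
for i in range(1,n):
    if s[i,4]>15:print(ce[i].round(1),s[i],onz(c,*ce[i],.012))
E
```

```text
6.75 [ 0.4413 -0.0201  0.2975] [-3.1166  0.3947  0.0007]
[21.5 10.5] [   0    0   51   25 1033] [0.6814 0.2244 0.012 ]
[112.7   4.1] [109   0   9  10  30] [0.6591 0.1088 0.012 ]
[131.    5.8] [129   0   6  11  24] [0.6514 0.087  0.012 ]
[160.    0.7] [156   0   9   3  19] [0.6477 0.0493 0.012 ]
[342.1  49.8] [323   0  43  79 669] [ 0.5333 -0.1646  0.012 ]
[335.9   5.8] [327   0  17  14  72] [ 0.5864 -0.1655  0.012 ]
[350.    2.9] [348   0   4   8  17] [ 0.5851 -0.1834  0.012 ]
[411.4   4. ] [408   0   9  10  46] [ 0.5643 -0.2587  0.012 ]
[125.3   4.1] [123   2   6   6  16] [0.6551 0.0932 0.012 ]
[98.2  7.1] [97  4  4  7 17] [0.6605 0.1279 0.012 ]
[118.4  29.3] [109   4  22  45 251] [0.6302 0.1125 0.012 ]
[508.4  10.4] [506   5   6  10  27] [ 0.5261 -0.378   0.012 ]
[379.6   9.5] [377   7   6   7  20] [ 0.5683 -0.2188  0.012 ]
[406.4  11.3] [403   6   7  11  30] [ 0.5576 -0.2517  0.012 ]
[459.2   9.6] [457   7   5   6  20] [ 0.5427 -0.3172  0.012 ]
[88.4 13.5] [85  8  7 10 28] [0.6569 0.1429 0.012 ]
[104.1  12.3] [101   8   7  10  30] [0.6531 0.1229 0.012 ]
[148.5  12.6] [145   8   8 
[... 11084 characters left out ...]
. ] [ 42 265   6   8  19] [0.3274 0.3629 0.012 ]
[ 27.  272.5] [ 23 268   9  10  37] [0.3286 0.394  0.012 ]
[ 79.1 274.7] [ 76 271   7   9  34] [0.3034 0.3126 0.012 ]
[ 52.3 274.6] [ 49 272   8   8  27] [0.3146 0.3554 0.012 ]
[ 16.6 283.4] [ 12 274   9  20  41] [0.3139 0.4204 0.012 ]
[ 87.  276.3] [ 84 275   8   4  18] [0.2972 0.3012 0.012 ]
[ 45.  287.1] [ 31 277  29  20 140] [0.2955 0.3777 0.012 ]
[ 65.2 283.1] [ 61 277   9  14  60] [0.2941 0.3416 0.012 ]
[ 65.5 301.5] [ 31 282  72  33 617] [0.2606 0.3566 0.012 ]
[ 10.5 308.1] [  0 297  24  25 253] [0.2717 0.4535 0.012 ]
[ 74.4 378.2] [ 58 370  31  14 295] [0.1    0.4123 0.012 ]
[431.4 378.6] [416 371  32  13 275] [-0.0668 -0.2319  0.012 ]
```

View pics/w3.png

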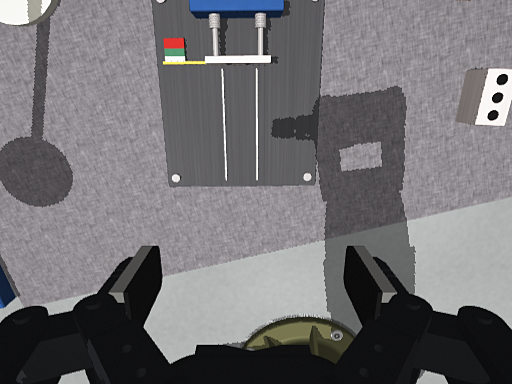

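The wrist view shows the lane lines running from (222,68) to (226,181) and from (257,68) to (256,181), the rear plate screws at (175.5,178) and (307,176.5), the stop plate's near top edge at about row 63, and the pointer in the white zone. I'll fit the lane frame and work out the move to a point over the orange block.

```bash
python3 - <<'E'
from h import *
import pickle
c=pickle.load(open("c3.pkl","rb"));im=cv2.imread("pics/w3.png")
m=cv2.inRange(cv2.cvtColor(im,cv2.COLOR_BGR2HSV),(0,0,150),(179,60,255))
L=[]
for x0,x1 in((218,232),(252,262)):
    ys,xs=np.nonzero(m[72:178,x0:x1]);P=np.array([onz(c,x+x0,y+72,.012)[:2] for x,y in zip(xs,ys)])
    q=P.mean(0);v=np.linalg.svd(P-q)[2][0];v*=np.sign(v[0]);L.append((q,v));print(q,np.arctan2(v[1],v[0]))
yaw=np.mean([np.arctan2(v[1],v[0]) for _,v in L]);u=np.array([np.cos(yaw),np.sin(yaw)]);n=np.array([-u[1],u[0]])
yl=np.mean([q@n for q,_ in L]);print("yaw",yaw,"lane n",yl,"gap",(L[0][0]-L[1][0])@n)
# gray profile down the lane: rear edge & stop edge
g=im[:,236:246].mean((1,2));print("rows 50-72",g[50:74].round());print("rows 178-194",g[178:196].round())
for r,z in((63.5,.054),(185.5,.012)):print(r,(onz(c,241,r,z)[:2])@u)
for p in((175.5,177.8),(306.9,176.5)):print("screw u,n",onz(c,*p,.012)[:2]@np.array([u,n]).T)
print("to orange view",rel([.50,-.315,.24],-.25))
E
```

```text
[0.4786 0.0138] -0.24273871386055398
[ 0.466  -0.0308] -0.24850736823660016
yaw -0.24562304104857707 lane n 0.10664085131231581 gap 0.046314627762550555
rows 50-72 [ 93.  93.  93.  91.  79. 153. 249. 255. 251. 251. 252. 255. 251.  62.
  88.  89.  95.  94.  94.  94.  94.  94.  95.  94.]
rows 178-194 [ 96.  96.  95.  96.  95.  96.  95.  96. 122. 153. 151. 147. 149. 151.
 149. 148. 148. 149.]
63.5 0.5384990183244492
185.5 0.3705058582983492
screw u,n [0.3832 0.2045]
screw u,n [0.3839 0.0087]
to orange view (array([ 5.2165, 10.8361,  2.2972]), array([-0.0003,  0.0054, -0.0221]))
```

Gap between lines is 46.3 mm (46 given), and rear edge to stop is 168–170 mm (170 given). Both agree. Now over the orange block.

>>> apply_moves --steps '[5.2, 10.8, 2, 0, 0, 0, -1, 5.2, 10.8, 2, 0, 0, 0, -1, 5.2, 10.8, 2, 0, 0, 0, -1, 5.2, 10.8, 2, 0, 0, 0, -1, 5.2, 10.8, 2, 0, 0, 0, -1, 5.2, 10.8, 2, 0, 0, 0, -1, 5.2, 10.8, 2, 0, 0, 0, -1, 5.2, 10.8, 2, 0, 0, 0, -1, 5.2, 10.8, 2, 0, 0, 0, -1]'

```text
t: 7.65
eef_pos: [0.4997, -0.3138, 0.248]
tcp_rot: [-3.117, 0.395, -0.0]
contact_force: [0.0, -0.1, -0.1]
opening: 1.0
finger_force: 0.0
```

```bash
python3 - <<'E'
from h import *
manip.capture("wrist")
c=cal("wrist"); im=save("wrist","pics/w4.png"); o=manip.get_obs(); print(o["t"],o["eef_pos"],o["tcp_rot"])
h=cv2.cvtColor(im,cv2.COLOR_RGB2HSV)
m=cv2.inRange(h,(5,120,60),(20,255,255));n,l,s,ce=cv2.connectedComponentsWithStats(m);i=1+s[1:,4].argmax();print(s[i])
b=(l==i).astype(np.uint8)
x,y,w,hh,_=s[i]
V=h[y:y+hh,x:x+w,2]; 
# holes: non-orange inside hull
cn=max(cv2.findContours(b,cv2.RETR_EXTERNAL,2)[0],key=cv2.contourArea);f=np.zeros_like(b);cv2.drawContours(f,[cn],-1,1,-1)
n2,l2,s2,c2=cv2.connectedComponentsWithStats(((f==1)&(b==0)).astype(np.uint8))
H=[onz(c,*c2[j],.045) for j in range(1,n2) if s2[j,4]>15];print(H)
H=sorted(H,key=lambda p:p[0])
if len(H)==3: d=H[2]-H[0];print("yaw",np.arctan2(d[1],d[0]),np.linalg.norm(d),np.mean(H,0)); print(rel([*np.mean(H,0)[:2],.012],np.arctan2(d[1],d[0])))
cv2.imwrite("pics/w4c.png",im[:,:,::-1])
E
```

```text
7.75 [ 0.4997 -0.3136  0.2485] [ 3.1163 -0.3944  0.0016]
[ 229   40   37   68 2078]
[array([ 0.6118, -0.3347,  0.045 ]), array([ 0.5906, -0.3289,  0.045 ]), array([ 0.5694, -0.323 ,  0.045 ])]
yaw -0.2694075215587791 0.04400650344496499 [ 0.5906 -0.3289  0.045 ]
(array([ 3.6636, -0.3183,  9.4657]), array([ 0.0032, -0.012 ,  0.2018]))
```

```bash
python3 - <<'E'
from h import *
cs=cal("scene");g=lambda x,y:(x/4+140-.4,y/4+140-.4)
yaw=-.2694;A=np.array([[np.cos(yaw),np.sin(yaw)],[np.sin(yaw),-np.cos(yaw)]])
q=lambda p:A@(p[:2]-np.array([.5906,-.3289]))
print("bin top corners (tool frame at block)",[q(onz(cs,*g(*p),.06)) for p in((130,296),(255,345),(42,400))])
print("screwdriver",[q(onz(cs,x/1.5625,y/1.5625,.01)) for x,y in((205,262),(180,287),(155,320))])
print("silver",q(onz(cs,*g(170,60),.045)))
E
```

```text
bin top corners (tool frame at block) [array([ 0.0871, -0.1175]), array([ 0.0754, -0.2193]), array([ 0.1923, -0.1347])]
screwdriver [array([-0.0364,  0.1815]), array([0.0513, 0.1631]), array([0.1469, 0.1286])]
silver [-0.1551  0.0553]
```

>>> apply_moves --steps '[1.8, -0.16, 1, 0, 0, 0.2, -1, 3.66, -0.32, 2, 0, 0, 0.2, -1, 3.66, -0.32, 3.5, 0, 0, 0.2, -1, 3.66, -0.32, 5, 0, 0, 0.2, -1, 3.66, -0.32, 5, 0, 0, 0.2, -1, 3.66, -0.32, 5, 0, 0, 0.2, -1]'

```text
t: 8.35
eef_pos: [0.5904, -0.3297, 0.1245]
tcp_rot: [3.113, -0.423, 0.001]
contact_force: [0.3, 0.3, 0.7]
opening: 0.997
finger_force: 0.0
```

```bash
python3 - <<'E'
from h import *
o=manip.get_obs();print(o["contact_force"],rel([.5906,-.3289,.012],-.2694))
E
```

```text
[0.2716 0.3334 0.6663] (array([-0.0038, -0.0347,  4.5005]), array([ 0.0032, -0.0112, -0.009 ]))
```

Neighbours are all clear. Descend and grip.

>>> apply_moves --steps '[0, 0, 1.5, 0, 0, 0, -1, 0, 0, 3, 0, 0, 0, -1, 0, 0, 4, 0, 0, 0, -1, 0, 0, 4.5, 0, 0, 0, -1, 0, 0, 4.5, 0, 0, 0, -1, 0, 0, 4.5, 0, 0, 0, 1, 0, 0, 4.5, 0, 0, 0, 1, 0, 0, 4.5, 0, 0, 0, 1, 0, 0, 4.5, 0, 0, 0, 1, 0, 0, 4.5, 0, 0, 0, 1]'

```text
t: 9.35
eef_pos: [0.5906, -0.3306, 0.012]
tcp_rot: [3.112, -0.424, 0.003]
contact_force: [-1.6, 1.2, 7.3]
opening: 0.443
finger_force: 60.6
```

>>> apply_moves --steps '[0, 0, 0, 0, 0, 0, 1, 0, 0, 0, 0, 0, 0, 1, 0, 0, 0, 0, 0, 0, 1]'

```text
t: 9.65
eef_pos: [0.5906, -0.3306, 0.012]
tcp_rot: [3.112, -0.424, 0.003]
contact_force: [-1.0, 1.0, 6.9]
opening: 0.447
finger_force: 60.6
```

Gripped, with the opening at 38 mm. Lift it.

>>> apply_moves --steps '[0, 0, -0.5, 0, 0, 0, 1, 0, 0, -1.5, 0, 0, 0, 1, 0, 0, -3, 0, 0, 0, 1, 0, 0, -4.4, 0, 0, 0, 1, 0, 0, -4.4, 0, 0, 0, 1, 0, 0, -4.4, 0, 0, 0, 1]'

```text
t: 10.25
eef_pos: [0.5899, -0.3302, 0.1209]
tcp_rot: [3.112, -0.424, 0.001]
contact_force: [0.8, 0.6, -4.5]
opening: 0.44
finger_force: 61.4
```

```bash
python3 - <<'E'
from h import *
o=manip.get_obs();print(o["contact_force"],o["eef_pos"],rel([.4905,-.0130,.12],-.2456))
E
```

```text
[ 0.7736  0.63   -4.4762] [ 0.5899 -0.3302  0.1209] (array([ -7.2287, -11.161 ,   0.0289]), array([ 0.0028, -0.0099, -0.2919]))
```

>>> apply_moves --steps '[-0.7, -1.1, 0, 0, 0, 0, 1, -1.6, -2.4, 0, 0, 0, 0, 1, -2.6, -3.9, 0, 0, 0, -0.1, 1, -3.6, -5.5, 0, 0, 0, -0.2, 1, -4.6, -7, 0, 0, 0, -0.29, 1, -5.6, -8.6, 0, 0, 0, -0.29, 1, -6.5, -10, 0, 0, 0, -0.29, 1, -7.23, -11.16, 0, 0, 0, -0.29, 1, -7.23, -11.16, 0, 0, 0, -0.29, 1, -7.23, -11.16, 0, 0, 0, -0.29, 1]'

```text
t: 11.25
eef_pos: [0.4898, -0.0126, 0.1194]
tcp_rot: [3.118, -0.383, -0.003]
contact_force: [0.2, -0.7, -3.8]
opening: 0.442
finger_force: 61.6
```

>>> apply_moves --steps '[0, 0, 1.5, 0, 0, 0, 1, 0, 0, 2.4, 0, 0, 0, 1, 0, 0, 2.8, 0, 0, 0, 1, 0, 0, 2.8, 0, 0, 0, 1, 0, 0, 2.8, 0, 0, 0, 1]'

```text
t: 11.75
eef_pos: [0.491, -0.0135, 0.051]
tcp_rot: [3.118, -0.386, 0.001]
contact_force: [0.8, 0.9, -3.3]
opening: 0.443
finger_force: 61.6
```

```bash
python3 - <<'E'
from h import *
im=save("wrist","pics/w5.png")
o=manip.get_obs();print(o["t"],o["contact_force"],o["eef_pos"],rel([.4905,-.0130,.025],-.2456))
A=save("side","pics/d5.png")
cv2.imwrite("pics/five.png",np.hstack([im[:,:,::-1][:300],cv2.resize(A[200:275,170:242,::-1],(288,300),interpolation=3)]))
E
```

```text
11.8 [-0.2749 -0.3153 -3.6936] [ 0.4911 -0.0134  0.0513] (array([-0.0302, -0.0092,  1.0505]), array([-0.0021, -0.0168, -0.0067]))
```

View pics/five.png

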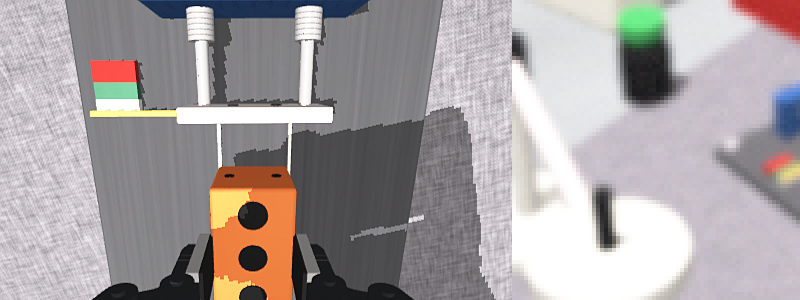

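The wrist view shows the block centred between the lines, which are at about (219,140) and (290,140), with its holes on column 253. It is square to the stop edge (row 122) with a gap in front. Lower it onto the plate.

>>> apply_moves --steps '[0, 0, 0.4, 0, 0, 0, 1, 0, 0, 0.8, 0, 0, 0, 1, 0, 0, 1, 0, 0, 0, 1, 0, 0, 1.05, 0, 0, 0, 1, 0, 0, 1.05, 0, 0, 0, 1]'

```text
t: 12.35
eef_pos: [0.4903, -0.013, 0.024]
tcp_rot: [3.118, -0.385, -0.001]
contact_force: [-3.4, 0.3, 2.5]
opening: 0.446
finger_force: 62.4
```

>>> apply_moves --steps '[0, 0, 0.02, 0, 0, 0, 1, 0, 0, 0.04, 0, 0, 0, 1, 0, 0, 0.04, 0, 0, 0, 1]'

```text
t: 12.65
eef_pos: [0.4904, -0.013, 0.0239]
tcp_rot: [3.118, -0.385, -0.0]
contact_force: [-11.2, 0.9, 19.3]
opening: 0.439
finger_force: 64.1
```

>>> apply_moves --steps '[0, 0, -0.03, 0, 0, 0, 1, 0.1, 0, -0.03, 0, 0, 0, 1, 0.25, 0, -0.03, 0, 0, 0, 1, 0.4, 0, -0.03, 0, 0, 0, 1, 0.55, 0, -0.03, 0, 0, 0, 1, 0.7, 0, -0.03, 0, 0, 0, 1, 0.8, 0, -0.03, 0, 0, 0, 1, 0.85, 0, -0.03, 0, 0, 0, 1, 0.85, 0, -0.03, 0, 0, 0, 1]'

```text
t: 13.55
eef_pos: [0.5114, -0.0182, 0.024]
tcp_rot: [-3.118, 0.385, -0.0]
contact_force: [-3.1, 0.5, 6.3]
opening: 0.446
finger_force: 62.7
```

>>> apply_moves --steps '[0.1, 0, 0, 0, 0, 0, 1, 0.2, 0, 0, 0, 0, 0, 1, 0.3, 0, 0, 0, 0, 0, 1, 0.35, 0, 0, 0, 0, 0, 1, 0.35, 0, 0, 0, 0, 0, 1]'

```text
t: 14.05
eef_pos: [0.5194, -0.0202, 0.024]
tcp_rot: [-3.118, 0.385, 0.001]
contact_force: [-8.2, 1.8, 10.5]
opening: 0.443
finger_force: 63.1
```

```bash
python3 - <<'E'
from h import *
o=manip.get_obs();p=o["eef_pos"][:2];u=np.array([np.cos(-.2456),np.sin(-.2456)]);n=np.array([-u[1],u[0]])
print(o["t"],p@u+.035,p@n,o["contact_force"],o["contact_force"][:2]@u)
im=save("wrist","pics/w6.png");cv2.imwrite("pics/w6c.png",cv2.resize(im[:240,40:440,::-1],(800,480),interpolation=3))
E
```

```text
14.05 0.5437273649515513 0.10670353487189196 [-8.2398  1.8017 10.4932] -8.430622653947587
```

View pics/w6c.png

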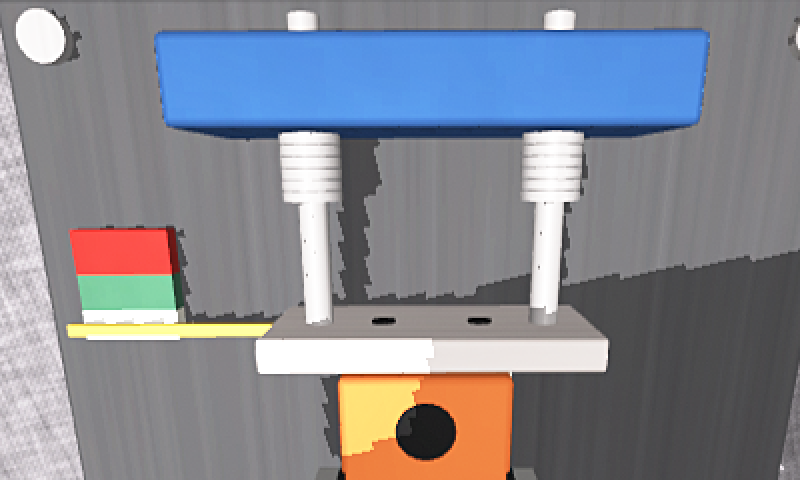

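The wrist view shows the block end-on and flush against the stop, with the pointer at row 330 in the white zone. Green spans rows 275–310 in this crop. Advance about 9.5 mm slowly.

>>> apply_moves --steps '[0.06, 0, -0.01, 0, 0, 0, 1, 0.12, 0, -0.01, 0, 0, 0, 1, 0.18, 0, -0.01, 0, 0, 0, 1, 0.24, 0, -0.01, 0, 0, 0, 1, 0.3, 0, -0.01, 0, 0, 0, 1, 0.35, 0, -0.01, 0, 0, 0, 1, 0.38, 0, -0.01, 0, 0, 0, 1, 0.38, 0, -0.01, 0, 0, 0, 1, 0.38, 0, -0.01, 0, 0, 0, 1, 0.38, 0, -0.01, 0, 0, 0, 1]'

```text
t: 15.1
eef_pos: [0.5274, -0.0222, 0.024]
tcp_rot: [-3.118, 0.384, 0.006]
contact_force: [-14.8, 2.7, 13.3]
opening: 0.444
finger_force: 63.5
```

```bash
python3 - <<'E'
from h import *
o=manip.get_obs();p=o["eef_pos"][:2];u=np.array([np.cos(-.2456),np.sin(-.2456)]);n=np.array([-u[1],u[0]])
print(o["t"],p@u+.035,p@n,o["contact_force"],o["contact_force"][:2]@u,o["eef_pos"][2],np.abs(o["qd"]).max())
im=save("wrist","pics/w7.png");cv2.imwrite("pics/w7c.png",cv2.resize(im[:240,40:440,::-1],(800,480),interpolation=3))
E
```

```text
15.1 0.5519922795562788 0.1067155072308658 [-14.8267   2.7387  13.315 ] -15.047626095965192 0.02397748205166715 0.0016574660895968556
```

View pics/w7c.png

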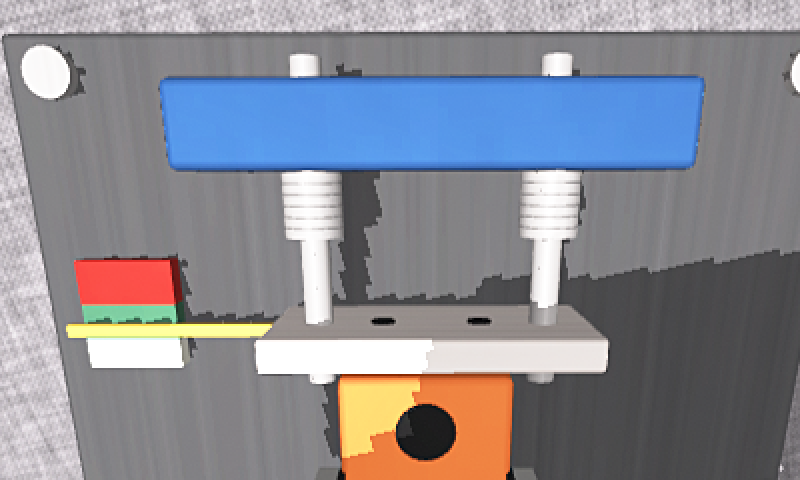

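The pointer is at row 330 in the green zone, which spans rows 304 to about 338, at roughly 10 mm of travel. About 2.5 mm more puts it mid-zone.

>>> apply_moves --steps '[0.04, 0, 0, 0, 0, 0, 1, 0.08, 0, 0, 0, 0, 0, 1, 0.11, 0, 0, 0, 0, 0, 1, 0.11, 0, 0, 0, 0, 0, 1, 0.11, 0, 0, 0, 0, 0, 1, 0.11, 0, 0, 0, 0, 0, 1]'

```text
t: 15.75
eef_pos: [0.5298, -0.0228, 0.0239]
tcp_rot: [-3.118, 0.384, 0.007]
contact_force: [-17.1, 4.0, 14.4]
opening: 0.442
finger_force: 63.8
```

```bash
python3 - <<'E'
from h import *
im=save("wrist","pics/w8.png");o=manip.get_obs();p=o["eef_pos"][:2];u=np.array([np.cos(-.2456),np.sin(-.2456)])
print(o["t"],p@u+.035,o["contact_force"],np.abs(o["qd"]).max(),o["finger_force"])
h=cv2.cvtColor(im,cv2.COLOR_RGB2HSV)[100:240,75:135]
for nm,lo,hi in(("red",(0,120,80),(8,255,255)),("green",(60,80,60),(95,255,255)),("yellow",(22,120,120),(34,255,255)),("white",(0,0,190),(179,40,255))):
    m=cv2.inRange(h,lo,hi)[:,12:50];r=np.nonzero((m>0).sum(1)>12)[0]; print(nm,r.min()+100 if len(r) else 0,r.max()+100 if len(r) else 0)
E
```

```text
15.8 0.5544313337565587 [-17.3527   3.8378  15.2525] 0.0020954357524112567 63.76269578933716
red 134 156
green 157 172
yellow 162 162
white 174 187
```

The pointer is mid-green at about 12–13 mm of travel, and the block is steady. Handing in.

```bash
python3 -c "
from workcell import manip
print(manip.finish_job())"
```

```text
the job is handed in; nothing more can be done
None
```

I swung the lamp well clear to the left, then laid the orange block flat and square between the white lines. The arm is holding it against the stop at about 12 mm of travel, mid-green. The job was handed in at about 16 s; no verdict came back.

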